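# Set the ready tags on the centrifuge bucket board

### The arm

A 7-joint arm with a two-finger parallel gripper is mounted at the origin on the work surface. World frame = base frame: x ahead of the robot, y to its left, z up, the work surface at z = 0. Lengths are in m, angles in degrees, forces in N, time in s.
With the tool pointing down it reaches from about 0.425 to 0.95 m from the base axis. Payload 16.7 kg.
Tool frame: the origin (TCP) lies on the centre line of the jaws, within the pads' length; the fingertips stand 8 mm ahead of it and the grasp point (between the pads) lies 11 mm behind it; x points along the fingers, z is the direction in which the jaws open and shut, and the axes are right-handed (so a half turn about x gives the same grasp; the last joint's range is limited). The gripper opens to 94 mm and grips with 3 to 60 N. Pads are 16 mm wide; open, the fingers measure 119 mm over their backs; the gripper's body (75 mm by 177 mm) begins 78 mm behind the grasp point.
Start: joints at [-73.081, 24.414, 4.234, 92.017, -1.954, 63.644, -3.845], TCP at [0.29, 0.609, 0.192] pointing down, gripper open.
Joint ranges: [-163.25, 163.25], [-28.42, 122.38], [-70.27, 78.77], [12.13, 141.07], [-58.53, 238.53], [9.26, 117.41], [-156.51, 156.51]. Speed limits (degrees/s): [108.29, 108.29, 136.94, 136.94, 172.46, 172.46, 172.46].

### API

Orientations are given as [roll, pitch, yaw] about the fixed x, y, z axes, in that order (R = Rz(yaw) Ry(pitch) Rx(roll)).
In Python, from bench import r, read_camera, calibration, order gives the robot as it stands.
- The arm moves only by the shell command python3 -m creep 'ROWS' [FORCE]. ROWS is JSON, a list of rows, each a list of 3 entries, a list of its own where there are three numbers: the shift along the tool's x, y, z in mm, then the turn about the tool's x in rad, then the closure, from 0 (fully open) to 1 (shut). A call has 1 to 5 rows; each row is the pose to reach, as a shift and turn from the pose commanded when the call began, along the tool's axes at that moment; what a row does not reach only later rows make up. A row lasts 1/12 s, in which the tool goes at most 41.7 mm and 7.16 degrees, less where a joint would pass 70% of its speed; a pose out of reach is approached as far as the arm can. A call with a gripper value outside its range is refused whole. The fingers move at their own pace and stop on an object; FORCE is the grip in N (left out, the last holds). Time passes only in rows, so rows that repeat a pose let the fingers close. It gives the time, the measured TCP pose, the force and the opening at its end, in the units of the state.
- r.observe(): the state, without advancing time (a new reading comes with each control period).
- read_camera(name): name is "side" or "top"; returns the picture (480x640x3 uint8, red, green, blue); there is no depth.
- calibration(name): a dict with "camera_matrix" (3x3 intrinsics, pixels), "cam_to_world" (4x4, takes a point from camera to world coordinates). Camera axes: x right, y down, z forward; pixel columns grow to the right and rows downward; lengths in m; the calibration is good to about 2 mm. A picture is of the moment at which its call begins. calibration takes no time and is no camera call.
- order.finish_job(): hands the job in, once; it reports no verdict.
The state is a dict: "time": time; "qpos": joint angles; "joint_vel": joint speeds; "tau": joint torques, N m; "tcp_pos": TCP position; "ee_rot": TCP orientation; "contact_force": force on the tool from outside, world axes, zero at the start; "torque": the same for the moment, N m; "gripper_width": opening from 0.0 (shut) to 1.0 (fully open).
Only numpy, scipy, OpenCV 4.12 (cv2) and the standard library are available. Lean on these libraries where they do the work, as an engineer would, in place of code of your own. Each camera call takes 0.05 s, during which the arm holds its last target.

### The job

Push the hinged tags over with a fingertip so that every centrifuge bucket whose rack is full of tubes (all nine) has its tag lying with the green face up, and the bucket that is not full has its tag lying with the red face up. Each tag belongs to the bucket straight in line with it along the blue strip; tags that are already right should end as they are. Only push the tags: do not shove or pick up the jar, the tube block or the marker, and do not knock the buckets.

Things in the scene. Friction and masses are not known exactly. Their poses are not given: they have to be found in the camera images.
- station: Grey base plate, 280 (x) x 500 (y) x 12 mm, fixed on the bench, yaw within 0.25 rad. Origin: centre of its underside, on the table. Four buckets stand along its y at its own x = -90 mm, 125 mm apart; four hinged tags at x = +70 mm, each in line with a bucket (blue strip between). Which bucket and tag is where varies. Tags leaning to each other leave 50 mm free.
- full_a: Black square centrifuge bucket, 84 x 84 mm and 60 mm tall, fixed on the base plate, with a white 3 x 3 tube rack in it; FULL: all nine red-capped tubes are in. Origin: centre of its underside, 12 mm above the table; its top is at about 100 mm above the table.
- full_b: Black square centrifuge bucket, 84 x 84 mm and 60 mm tall, fixed on the base plate, with a white 3 x 3 tube rack in it; FULL: all nine red-capped tubes are in. Origin: centre of its underside, 12 mm above the table; its top is at about 100 mm above the table.
- full_c: Black square centrifuge bucket, 84 x 84 mm and 60 mm tall, fixed on the base plate, with a white 3 x 3 tube rack in it; FULL: all nine red-capped tubes are in. Origin: centre of its underside, 12 mm above the table; its top is at about 100 mm above the table.
- part_filled: Black square centrifuge bucket, 84 x 84 mm and 60 mm tall, fixed on the base plate, with a white 3 x 3 tube rack in it; NOT full: only two red-capped tubes, the other seven holes are empty (black). Origin: centre of its underside, 12 mm above the table; its top is at about 100 mm above the table.
- mount_a: Aluminium fork, fixed, carrying tag a: foot 90 (x) x 40 (y) x 6 mm, two uprights 16 mm deep in y at x = +-34 mm, their tops 80 mm above the table. Origin: centre of the foot's underside, 12 mm above the table; axes parallel to the plate's. The tag's hinge line runs along x, 60 mm above the origin. In line with its bucket: same y in the plate's frame.
- flag_a (a joint): Angle of tag a: 0 upright; +0.8 (stop) leans to the mount's -y, GREEN face up; -0.8 (stop) leans to +y, RED face up. Free-swinging 30 g plate, 54 mm wide, 5 mm thick, with a black 7 mm bead 46 mm from the hinge; at a stop the bead is 33 mm to the side, 104 mm above the table. Push the bead sideways from the side it leans to, past upright (top then 122 mm high): it falls to the other stop and stays.
- mount_b: Aluminium fork, fixed, carrying tag b: foot 90 (x) x 40 (y) x 6 mm, two uprights 16 mm deep in y at x = +-34 mm, their tops 80 mm above the table. Origin: centre of the foot's underside, 12 mm above the table; axes parallel to the plate's. The tag's hinge line runs along x, 60 mm above the origin. In line with its bucket: same y in the plate's frame.
- flag_b (a joint): Angle of tag b: 0 upright; +0.8 (stop) leans to the mount's -y, GREEN face up; -0.8 (stop) leans to +y, RED face up. Free-swinging 30 g plate, 54 mm wide, 5 mm thick, with a black 7 mm bead 46 mm from the hinge; at a stop the bead is 33 mm to the side, 104 mm above the table. Push the bead sideways from the side it leans to, past upright (top then 122 mm high): it falls to the other stop and stays.
- mount_c: Aluminium fork, fixed, carrying tag c: foot 90 (x) x 40 (y) x 6 mm, two uprights 16 mm deep in y at x = +-34 mm, their tops 80 mm above the table. Origin: centre of the foot's underside, 12 mm above the table; axes parallel to the plate's. The tag's hinge line runs along x, 60 mm above the origin. In line with its bucket: same y in the plate's frame.
- flag_c (a joint): Angle of tag c: 0 upright; +0.8 (stop) leans to the mount's -y, GREEN face up; -0.8 (stop) leans to +y, RED face up. Free-swinging 30 g plate, 54 mm wide, 5 mm thick, with a black 7 mm bead 46 mm from the hinge; at a stop the bead is 33 mm to the side, 104 mm above the table. Push the bead sideways from the side it leans to, past upright (top then 122 mm high): it falls to the other stop and stays.
- mount_d: Aluminium fork, fixed, carrying tag d: foot 90 (x) x 40 (y) x 6 mm, two uprights 16 mm deep in y at x = +-34 mm, their tops 80 mm above the table. Origin: centre of the foot's underside, 12 mm above the table; axes parallel to the plate's. The tag's hinge line runs along x, 60 mm above the origin. In line with its bucket: same y in the plate's frame.
- flag_d (a joint): Angle of tag d: 0 upright; +0.8 (stop) leans to the mount's -y, GREEN face up; -0.8 (stop) leans to +y, RED face up. Free-swinging 30 g plate, 54 mm wide, 5 mm thick, with a black 7 mm bead 46 mm from the hinge; at a stop the bead is 33 mm to the side, 104 mm above the table. Push the bead sideways from the side it leans to, past upright (top then 122 mm high): it falls to the other stop and stays.
- jar: Loose amber jar with white cap, 54 mm across, 75 mm tall, bystander on the table beyond the plate's +y end. Origin: centre of its underside.
- tube_block: Loose blue block 50 x 50 x 35 mm with one red-capped tube standing in it (84 mm tall in all), bystander on the table beyond the tags. Origin: centre of its underside.
- marker: Loose marker pen, white with blue cap, 135 mm long (its x), 15 mm thick, lying on the table beyond the tags, bystander. Origin: under the middle.

How it is judged:
By the outcome, as a careful person would: the job done as asked, in the order asked, and still so for the second after the job is handed in, with the robot touching nothing.
It also fails if it takes over 51 s, if anything falls off the work surface, if the arm or the gripper's body presses on something with over 40 N, if the wrist force passes 120 N, or if a joint passes its speed limit or range.

## Working session

There is one attempt and no reset: what is moved stays moved. The work goes in short steps, Python scripts to look and compute and a shell command to move; the robot and the scene stay as the last step left them, time stands still between calls to the robot, and variables do not carry over. Pictures are saved under pics/ and viewed, and the job is handed in when it is done.

```bash
mkdir -p pics; ls; python3 - <<'E'
from bench import r, read_camera, calibration
import cv2,numpy as np
for n in("top","side"):
    cv2.imwrite(f"pics/{n}0.png",read_camera(n)[:,:,::-1]); c=calibration(n); print(n,np.round(c["camera_matrix"],1).tolist(),np.round(c["cam_to_world"],3).tolist())
print(r.observe())
E
```

```text
pics
top [[578.5, 0.0, 320.1], [0.0, 578.5, 244.3], [0.0, 0.0, 1.0]] [[-0.007, -0.995, 0.096, 0.462], [-1.0, 0.007, -0.003, 0.111], [0.003, -0.096, -0.995, 1.043], [0.0, 0.0, 0.0, 1.0]]
side [[542.4, 0.0, 316.9], [0.0, 542.4, 240.2], [0.0, 0.0, 1.0]] [[0.859, -0.281, 0.428, 0.127], [-0.512, -0.445, 0.735, -0.634], [-0.017, -0.85, -0.526, 0.594], [0.0, 0.0, 0.0, 1.0]]
{'time': 0.1, 'qpos': array([-73.08133823,  24.44375995,   4.23189101,  92.04828782,
        -1.95304458,  63.64271912,  -3.84444057]), 'joint_vel': array([ 0.04691281, -0.13983709, -0.02097703, -0.15899789,  0.03199121,
        0.01314778,  0.00211983]), 'tau': array([ 6.72992435e-03, -9.37464166e+01,  3.67738768e+00, -4.55048668e+01,
       -4.84112219e-02,  1.65765826e-02,  6.53298480e-05]), 'tcp_pos': array([0.29028969, 0.60894517, 0.19127494]), 'ee_rot': array([-175.38703006,   89.93738378, -110.8731795 ]), 'contact_force': array([ 0.9932788 , -0.22669496, -0.5324515 ]), 'torque': array([ 0.0175291 , -0.04618569, -0.01503677]), 'gripper_width': 0.9993834673556661}
```

View pics/top0.png

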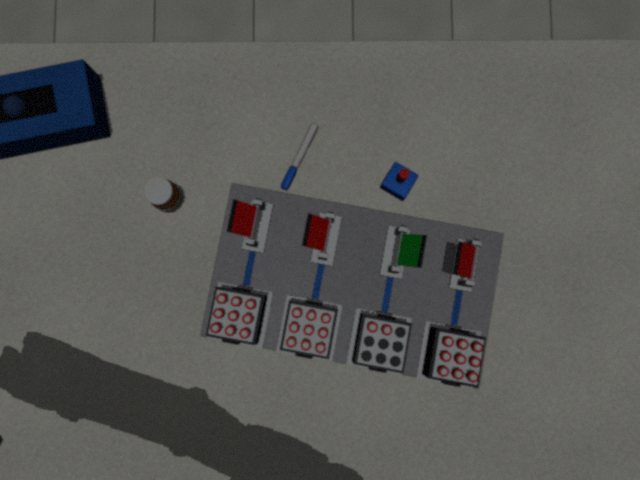

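View pics/side0.png

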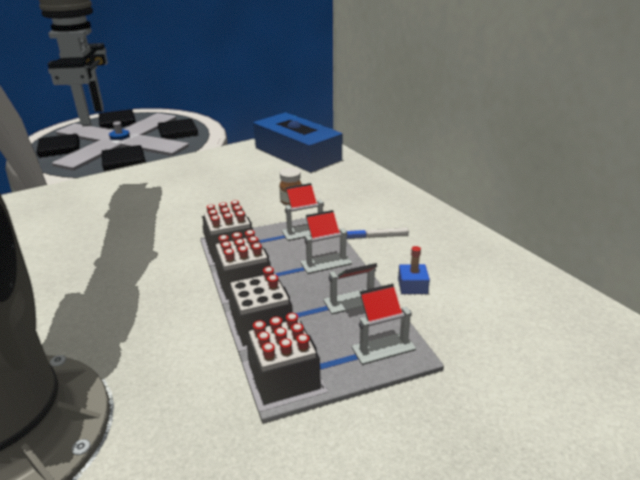

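The top view shows tags at columns 242, 318, 411 and 466, reading red, red, green, red. Their buckets at 236, 310, 382 and 455 are full, full, part-filled (two tubes), full. So all four tags need flipping.

```bash
cat > h.py <<'E'
from bench import r, read_camera, calibration
import cv2,numpy as np
def ray(n,uv,z):
    c=calibration(n);K=np.array(c["camera_matrix"]);T=np.array(c["cam_to_world"])
    d=T[:3,:3]@np.linalg.inv(K)@np.array([uv[0],uv[1],1.]);o=T[:3,3]
    return o+d*(z-o[2])/d[2]
E
python3 - <<'E'
from h import *
im=cv2.imread("pics/top0.png");hsv=cv2.cvtColor(im,cv2.COLOR_BGR2HSV)
def blobs(m,z,amin):
    n,l,s,c=cv2.connectedComponentsWithStats(m.astype(np.uint8))
    out=[]
    for i in range(1,n):
        if s[i,4]>=amin and 150<c[i,1]<335:
            out.append((c[i],s[i,4],ray("top",c[i],z)))
    return sorted(out,key=lambda t:t[0][0])
H,S,V=cv2.split(hsv)
for nm,m,z,a in(("red",((H<8)|(H>172))&(S>170),.09,150),("green",(H>45)&(H<75)&(S>150),.09,150),("blue",(H>100)&(H<125)&(S>120),.012,60)):
    for c,s,p in blobs(m,z,a):
        print(nm,np.round(c,1),s,np.round(p,4))
# plate corners by hand-picked region: low saturation grey contour
m=((S<25)&(V>60)&(V<125)).astype(np.uint8)
m[:170]=0
m=cv2.morphologyEx(m,cv2.MORPH_OPEN,np.ones((5,5)))
cs,_=cv2.findContours(m,cv2.RETR_EXTERNAL,cv2.CHAIN_APPROX_SIMPLE)
k=max(cs,key=cv2.contourArea);h=cv2.boxPoints(cv2.minAreaRect(k));print(cv2.contourArea(k))
for q in h: print(q,np.round(ray("top",q,.012),4))
from scipy.spatial.transform import Rotation as R
print(R.from_euler("xyz",r.observe()["ee_rot"],degrees=True).as_matrix().round(3))
E
```

```text
red [242.8 218.4] 626 [0.5979 0.2361 0.09  ]
red [316.7 232.2] 573 [0.5739 0.1136 0.09  ]
red [465.5 259.9] 449 [ 0.5262 -0.1319  0.09  ]
green [410.2 249.8] 631 [ 0.5436 -0.041   0.09  ]
blue [248.7 268.7] 205 [0.5185 0.2354 0.012 ]
blue [288.4 177.5] 168 [0.683  0.1642 0.012 ]
blue [317.6 281.2] 204 [0.4952 0.1126 0.012 ]
blue [387.  294.2] 210 [ 0.4714 -0.0103  0.012 ]
blue [398.  181.9] 655 [ 0.6736 -0.0341  0.012 ]
blue [456.2 307.3] 207 [ 0.4474 -0.1327  0.012 ]
165418.5
[-9.460397e-15  1.700000e+02] [0.7004 0.6861 0.012 ]
[639. 170.] [ 0.6926 -0.4721  0.012 ]
[639. 479.] [ 0.1506 -0.4394  0.012 ]
[  0. 479.] [0.1595 0.6614 0.012 ]
[[-0.    -0.903  0.43 ]
 [-0.001  0.43   0.903]
 [-1.    -0.    -0.001]]
```

Strip spacing comes out at 125 mm, and the faces sit ±16 mm off their strip lines, as they should. I'll push in the order 2, 1, 4, 3, with the jaw axis turned to the plate's y.

```bash
cat >> h.py <<'E'
from scipy.spatial.transform import Rotation as R
uy=np.array([.1896,.9816,0]);HG={1:(.5946,.2207),2:(.5713,.0979),3:(.5475,-.0250),4:(.5235,-.1474)}
def go(tag,off,z):
    s=r.observe();M=R.from_euler("xyz",s["ee_rot"],degrees=True).as_matrix()
    t=np.array([*HG[tag],z])+uy*off
    c=M.T@uy
    print("shift mm",np.round(1000*M.T@(t-s["tcp_pos"]),1),"turn",round(float(np.arctan2(-c[1],c[2])),3),"pos",np.round(s["tcp_pos"],4),"t",round(s["time"],2),"F",np.round(s["contact_force"],1))
E
python3 -c "
from h import *
go(2,.06,.185)"
```

```text
shift mm [   6.6 -458.5 -282.3] turn -0.254 pos [0.2903 0.6089 0.1913] t 0.1 F [ 1.  -0.2 -0.5]
```

```bash
python3 -m creep '[[[0,-30,-18],-0.05,1],[[0,-63,-39],-0.1,1],[[0,-96,-59],-0.15,1],[[0,-129,-79],-0.2,1],[[0,-162,-100],-0.254,1]]'; python3 -c "
from h import *
go(2,.06,.185)"
```

```text
time: 0.52
tcp_pos: [0.3942, 0.4476, 0.1916]
ee_rot: [156.6, 90.0, -124.2]
contact_force: [1.7, 0.5, -0.4]
gripper_width: 0.681
shift mm [   6.7 -239.6 -250.4] turn 0.003 pos [0.3942 0.4476 0.1916] t 0.52 F [ 1.7  0.5 -0.4]
```

```bash
python3 -m creep '[[[0,-27,-28],0,1],[[0,-55,-57],0,1],[[0,-83,-86],0,1],[[0,-111,-115],0,1],[[0,-138,-144],0,1]]'; python3 -m creep '[[[0,-25,-26],0,1],[[0,-50,-52],0,1],[[0,-75,-78],0,1],[[3,-102,-107],0,1],[[3,-102,-107],0,1]]'; python3 -c "
from h import *
cv2.imwrite('pics/t1.png',read_camera('top')[:,:,::-1]);cv2.imwrite('pics/s1.png',read_camera('side')[:,:,::-1])
go(2,.06,.1)"
```

```text
time: 0.93
tcp_pos: [0.5025, 0.2797, 0.1918]
ee_rot: [134.3, 90.0, -146.6]
contact_force: [0.9, -0.2, 0.4]
gripper_width: 0.329
time: 1.35
tcp_pos: [0.5847, 0.1493, 0.1884]
ee_rot: [-154.0, 89.8, -75.4]
contact_force: [0.0, -2.1, -0.3]
gripper_width: 0.009
shift mm [88.4 -0.4  1.5] turn -0.003 pos [0.582  0.1555 0.1884] t 1.45 F [-0.1  1.  -0.6]
```

View pics/t1.png

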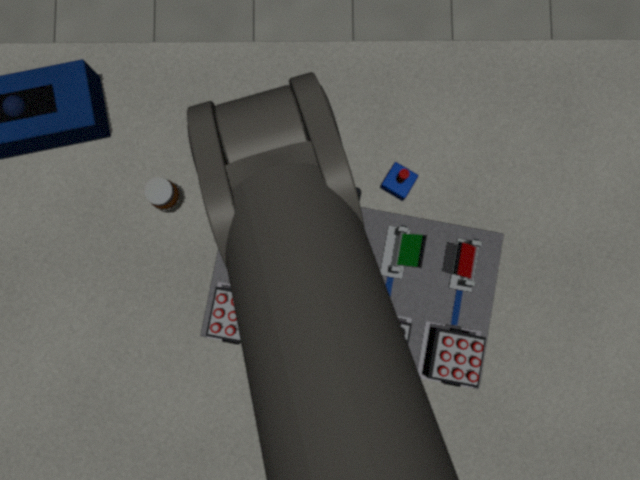

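View pics/s1.png

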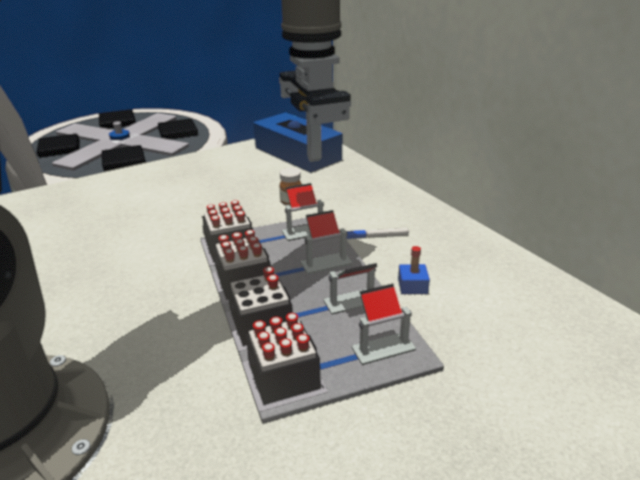

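The top view is hidden by the arm. In the side view the shut fingertips are at about (315,160), above tags 1 and 2, with nothing moved. I'll check that pixel against the TCP.

```bash
python3 -c "
from h import *
c=calibration('side');T=np.linalg.inv(c['cam_to_world']);K=np.array(c['camera_matrix'])
for P in ([.582,.1555,.18],[.5713+.19*.033,.0979+.0324,.104],[.5946,.2207,.072]):
  p=K@(T[:3,:3]@P+T[:3,3]);print(p[:2]/p[2])
"
```

```text
[313.54672089 170.73023645]
[319.15498461 213.37126559]
[303.68224905 206.83543849]
```

```bash
python3 -c "
from h import *
im=cv2.imread('pics/s1.png')[60:260,240:440]
for p in((314,171),(319,213),(304,207)): cv2.circle(im,(p[0]-240,p[1]-60),1,(0,255,0),-1)
cv2.imwrite('pics/s1z.png',cv2.resize(im,None,fx=3,fy=3))"
```

```text
(no output)
```

View pics/s1z.png

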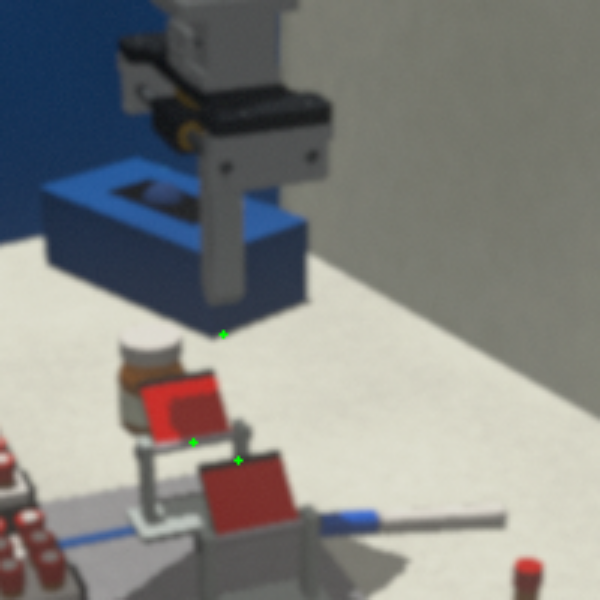

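```bash
python3 -c "
from h import *
print(r.observe()['tcp_pos'],r.observe()['ee_rot'],r.observe()['time'])
c=calibration('side');T=np.linalg.inv(c['cam_to_world']);K=np.array(c['camera_matrix'])
im=cv2.imread('pics/side0.png')[0:200,0:200]
for s in(-1,0,1):
  P=np.array([.29,.609,.183])+s*.053*np.array([.43,.903,0])
  p=K@(T[:3,:3]@P+T[:3,3]);p=(p[:2]/p[2]).round().astype(int);print(p);cv2.circle(im,tuple(int(v) for v in p),1,(0,255,0),-1)
cv2.imwrite('pics/s0z.png',cv2.resize(im,None,fx=3,fy=3))"
```

```text
[0.58204077 0.15549753 0.18839823] [ 145.71025561   89.94321199 -135.4100702 ] 1.45
[ 90 136]
[ 96 128]
[102 120]
```

View pics/s0z.png

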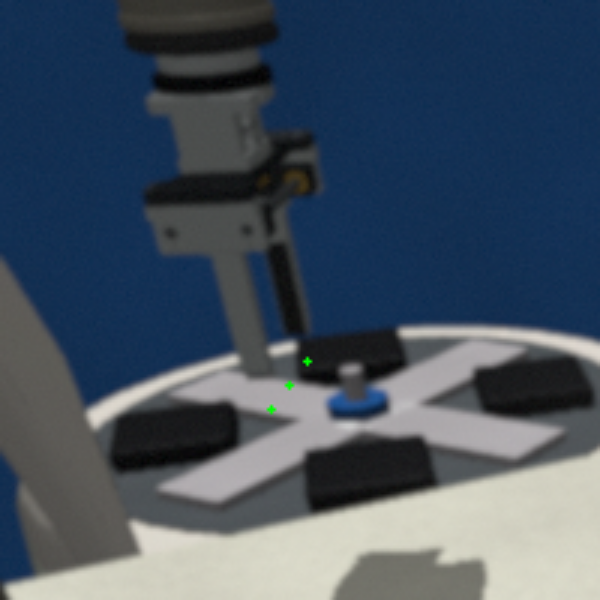

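The scene points agree between both views, but the fingertip shows about 10 px (roughly 20 mm) higher than the reported TCP, both here and at the start. I'll descend in stages and judge tip height from the pictures.

```bash
python3 -m creep '[[[25,0,0],0,1],[[50,0,0],0,1],[[75,0,0],0,1],[[88,0,0],0,1],[[88,0,0],0,1]]'; python3 -c "
from h import *
cv2.imwrite('pics/s2.png',read_camera('side')[:,:,::-1])
go(2,.06,.1)
c=calibration('side');T=np.linalg.inv(c['cam_to_world']);K=np.array(c['camera_matrix'])
im=cv2.imread('pics/s2.png')[120:320,220:420]
for P in (r.observe()['tcp_pos']-[0,0,.008],r.observe()['tcp_pos']+[0,0,.012],[.5713+.19*.033,.0979+.0324,.104]):
  p=K@(T[:3,:3]@P+T[:3,3]);p=(p[:2]/p[2]);print(p);cv2.circle(im,(int(round(p[0]-220)),int(round(p[1]-120))),1,(0,255,0),-1)
cv2.imwrite('pics/s2z.png',cv2.resize(im,None,fx=3,fy=3))"
```

```text
time: 1.87
tcp_pos: [0.5792, 0.1583, 0.0979]
ee_rot: [117.7, 89.7, -163.1]
contact_force: [-0.5, 0.4, 0.1]
gripper_width: 0.006
shift mm [-0.3 -2.7 -1.1] turn 0.002 pos [0.5802 0.1584 0.0997] t 1.92 F [ 0.1 -0.1  0.8]
[312.9023641 212.6436096]
[312.68687731 203.40595161]
[319.15498461 213.37126559]
```

View pics/s2z.png

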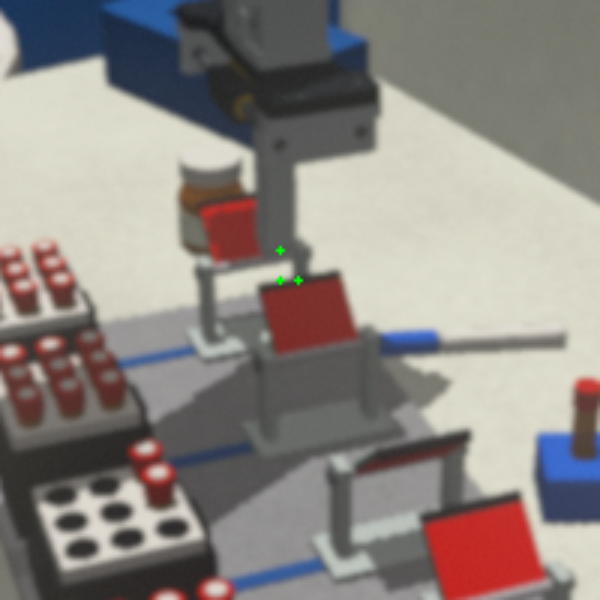

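Tip seen at zoom (278,250), about 20 mm above prediction, and tag 2's bead is where expected. I'll go a bit lower, which is safe under either reading, and edge forward until the tag reacts.

```bash
cat >> h.py <<'E'
def look(k):
    im=read_camera('side')
    cv2.imwrite(f'pics/{k}.png',cv2.resize(im[120:320,220:440,::-1],None,fx=3,fy=3))
E
python3 -m creep '[[[10,-2,0],0,1],[[18,-2,-5],0,1],[[18,-2,-10],0,1],[[18,-2,-16],0,1],[[18,-2,-16],0,1]]'; python3 -c "
from h import *
look('s3');go(2,.04,.08)"
```

```text
time: 2.33
tcp_pos: [0.5812, 0.1415, 0.0841]
ee_rot: [-31.8, 89.9, 47.3]
contact_force: [-0.3, 0.1, -0.3]
gripper_width: 0.003
shift mm [ 3.9  1.4 -4.2] turn -0.0 pos [0.5811 0.1411 0.0839] t 2.38 F [-1.8  0.3 -0.1]
```

View pics/s3.png

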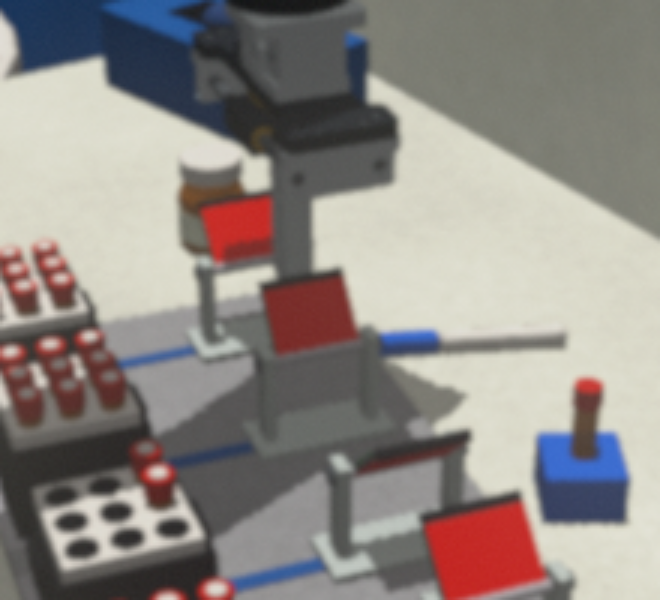

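Tag 2 shows hardly any change yet; contact is about due. Continuing.

```bash

python3 -m creep '[[[2,1,-6],0,1],[[4,1,-12],0,1],[[4,1,-18],0,1],[[4,1,-24],0,1],[[4,1,-24],0,1]]'; python3 -c "
from h import *
look('s4');go(2,.01,.08)"
```

```text
time: 2.8
tcp_pos: [0.5748, 0.1157, 0.0788]
ee_rot: [164.8, 90.0, -116.3]
contact_force: [-0.2, -0.8, -0.1]
gripper_width: 0.002
shift mm [-1.1  0.  -9.2] turn -0.001 pos [0.575  0.1167 0.0789] t 2.85 F [ 0.8  0.4 -0.5]
```

View pics/s4.png

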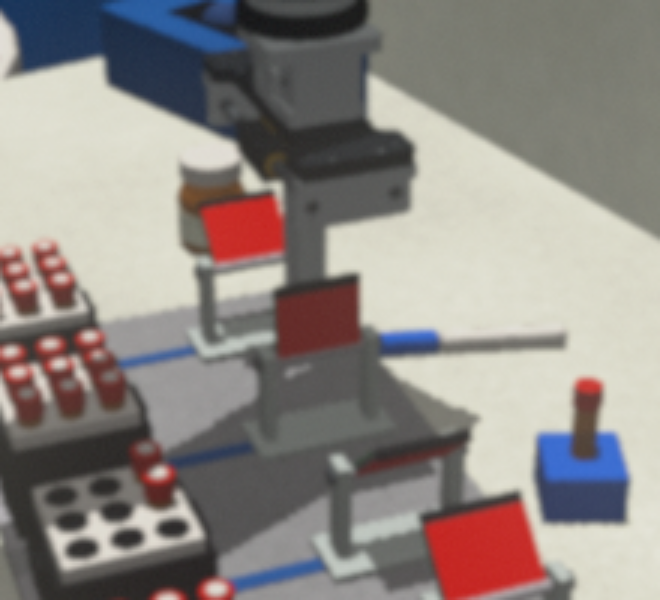

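Tag 2 is now close to upright (top edge at row 280, narrower face), so the y model is right. Pushing it past upright.

```bash

python3 -m creep '[[[0,0,-6],0,1],[[0,0,-12],0,1],[[0,0,-17],0,1],[[0,0,-17],0,1],[[0,0,-17],0,1]]'; python3 -c "
from h import *
look('s5');go(2,.01,.08)"
```

```text
time: 3.27
tcp_pos: [0.5718, 0.1008, 0.0789]
ee_rot: [-144.4, 90.0, -65.4]
contact_force: [0.3, 0.4, -0.8]
gripper_width: 0.007
shift mm [-1.1 -0.1  6.6] turn -0.0 pos [0.5719 0.1012 0.0789] t 3.32 F [-0.4  0.1 -0.4]
```

View pics/s5.png

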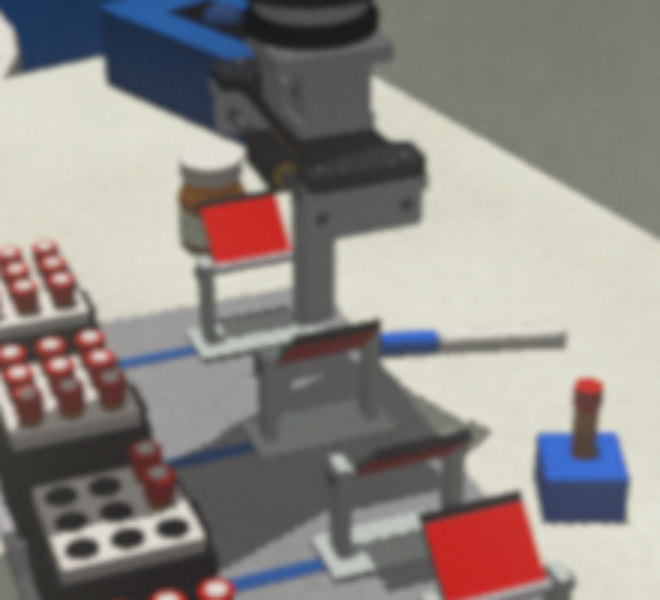

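Tag 2 has fallen to its green side (zoom (330,340), underside visible). Now lift and go beyond tag 1.

```bash

python3 -m creep '[[[-20,0,10],0,1],[[-55,0,12],0,1],[[-85,0,20],0,1],[[-85,0,55],0,1],[[-85,0,90],0,1]]';python3 -m creep '[[[0,0,35],0,1],[[0,0,70],0,1],[[0,0,97],0,1],[[0,0,97],0,1],[[0,0,97],0,1]]'; python3 -c "
from h import *
look('s6');go(1,.062,.08)"
```

```text
time: 3.73
tcp_pos: [0.5904, 0.1899, 0.1665]
ee_rot: [-54.4, 89.8, 24.5]
contact_force: [1.4, 0.4, -0.3]
gripper_width: 0.007
time: 4.15
tcp_pos: [0.6068, 0.287, 0.1632]
ee_rot: [110.2, 90.0, -170.5]
contact_force: [-0.5, -0.4, 0.2]
gripper_width: 0.004
shift mm [83.4 -0.  -3.6] turn 0.001 pos [0.607  0.2851 0.1634] t 4.2 F [-0.4 -1.1  0.3]
```

View pics/s6.png

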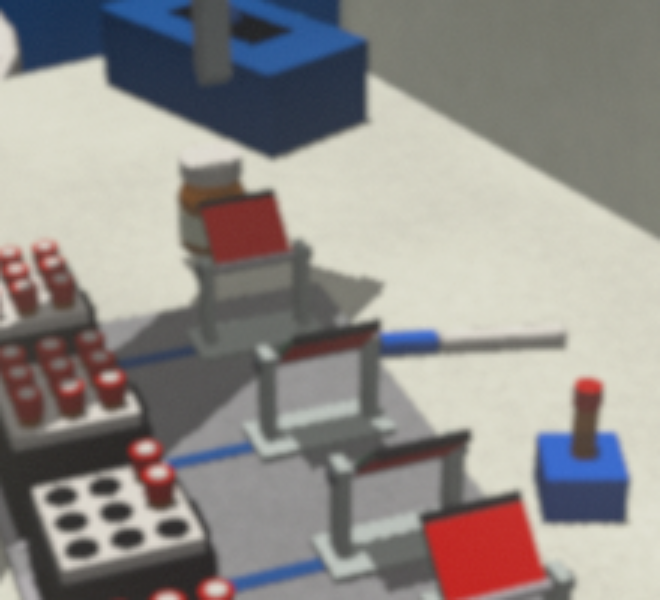

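Tag 2 stays green-up. The jar is about 90 mm from the finger, so the descent is clear.

```bash

python3 -m creep '[[[25,0,0],0,1],[[55,0,0],0,1],[[83,0,0],0,1],[[83,0,0],0,1],[[83,0,-4],0,1]]'
python3 -m creep '[[[0,0,-6],0,1],[[0,0,-13],0,1],[[0,0,-20],0,1],[[0,0,-27],0,1],[[0,0,-34],0,1]]'
python3 -m creep '[[[0,0,-6],0,1],[[0,0,-12],0,1],[[0,0,-18],0,1],[[0,0,-24],0,1],[[0,0,-24],0,1]]'; python3 -c "
from h import *
look('s7');go(1,.003,.08)"
```

```text
time: 4.62
tcp_pos: [0.606, 0.2801, 0.0804]
ee_rot: [133.7, 89.9, -147.3]
contact_force: [0.4, 1.6, 0.6]
gripper_width: 0.003
time: 5.03
tcp_pos: [0.6044, 0.2578, 0.0886]
ee_rot: [-27.5, 88.8, 51.8]
contact_force: [-4.4, 45.1, 62.5]
gripper_width: 0.006
time: 5.45
tcp_pos: [0.5956, 0.2214, 0.0814]
ee_rot: [-154.0, 90.0, -75.0]
contact_force: [-0.3, -0.7, 0.4]
gripper_width: 0.005
shift mm [1.1 0.7 1.2] turn -0.002 pos [0.5956 0.2223 0.0811] t 5.5 F [ 0.1 -0.1  0.5]
```

View pics/s7.png

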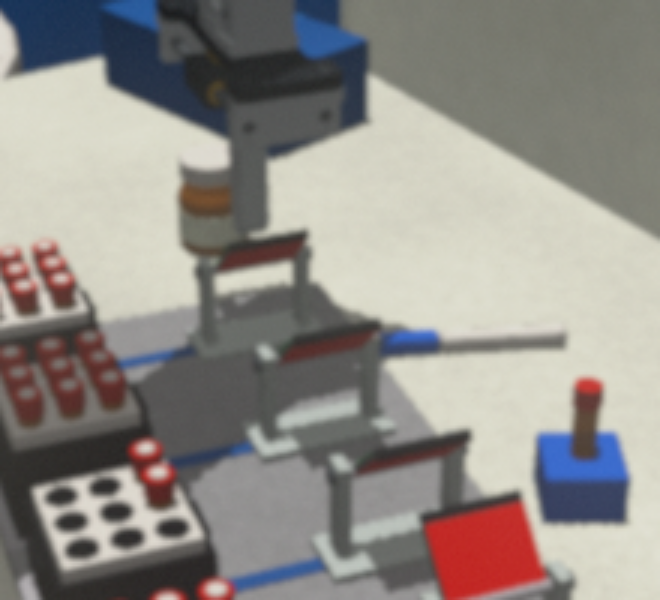

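Tag 1 flipped too, but mid-push the force spiked to about 77 N (up and outward). The tip must have been riding on the bead, which agrees with the pictures: the real tip is about 20 mm higher than stated. I'll work 8 mm lower and slower for the others. Now over to the gap between tags 3 and 4.

```bash

python3 -m creep '[[[-10,0,8],0,1],[[-40,0,10],0,1],[[-70,0,10],0,1],[[-95,0,8],0,1],[[-95,0,-10],0,1]]'
python3 -m creep '[[[0,0,-30],0,1],[[0,0,-65],0,1],[[0,0,-100],0,1],[[0,0,-135],0,1],[[0,0,-170],0,1]]'
python3 -m creep '[[[0,0,-35],0,1],[[0,0,-70],0,1],[[0,0,-100],0,1],[[0,0,-120],0,1],[[0,0,-130],0,1]]'; python3 -c "
from h import *
look('s8');go(4,.0625,.15);cv2.imwrite('pics/t8.png',read_camera('top')[:,:,::-1])"
```

```text
time: 5.92
tcp_pos: [0.5959, 0.2186, 0.1813]
ee_rot: [-43.6, 89.6, 35.7]
contact_force: [0.8, 0.4, 0.2]
gripper_width: 0.003
time: 6.33
tcp_pos: [0.5609, 0.0461, 0.1761]
ee_rot: [40.1, 90.0, 119.2]
contact_force: [-0.2, 0.3, -0.4]
gripper_width: 0.005
time: 6.75
tcp_pos: [0.5362, -0.0832, 0.1763]
ee_rot: [-162.8, 90.0, -83.9]
contact_force: [0.2, 1.0, -0.1]
gripper_width: 0.004
shift mm [26.2  0.3 -2.5] turn -0.003 pos [ 0.5362 -0.0836  0.1762] t 6.8 F [-0.7 -1.8  0.1]
```

View pics/s8.png

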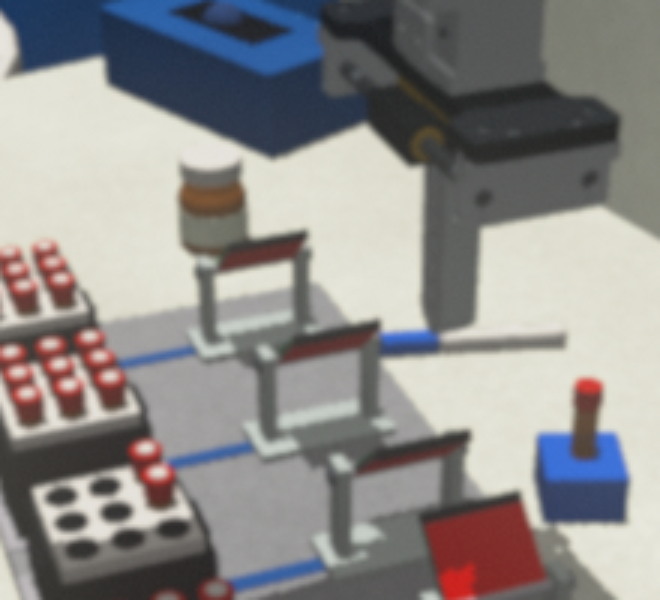

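View pics/t8.png

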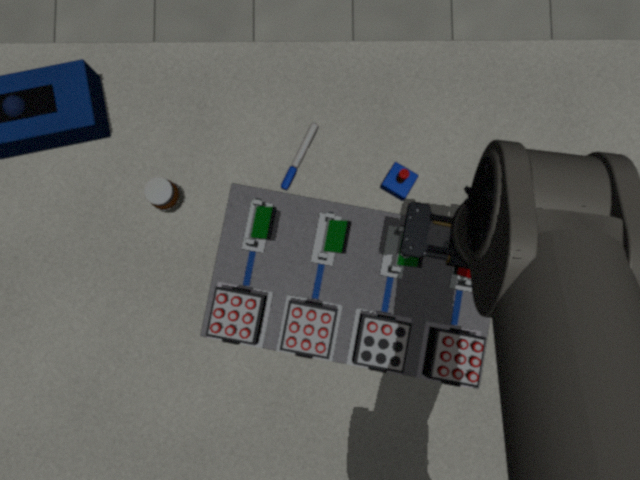

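Top view: tags 1 and 2 are green and the bystanders are unmoved. The gripper's visible end at column about 400 also confirms y. Descending into the gap.

```bash

python3 -m creep '[[[20,0,-3],0,1],[[40,0,-3],0,1],[[58,0,-3],0,1],[[58,0,-3],0,1],[[58,0,-3],0,1]]'
python3 -c "
from h import *
look('s9');go(4,.0625,.071)"
```

```text
time: 7.27
tcp_pos: [0.5361, -0.0818, 0.1175]
ee_rot: [97.7, 89.9, 176.8]
contact_force: [0.4, -0.2, 0.7]
gripper_width: 0.004
shift mm [47.4  0.6 -4. ] turn 0.001 pos [ 0.5367 -0.0822  0.1184] t 7.32 F [-0.2 -0.4  0.7]
```

View pics/s9.png

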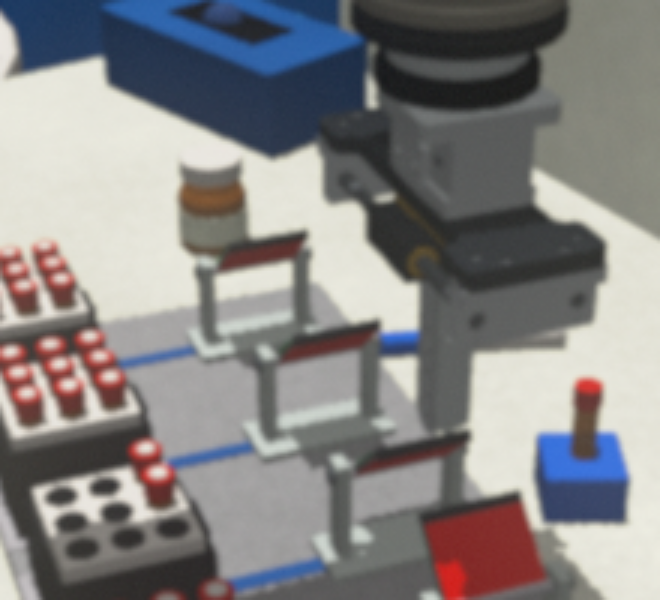

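```bash

python3 -c "
from h import *
c=calibration('side');T=np.linalg.inv(c['cam_to_world']);K=np.array(c['camera_matrix'])
b=np.array([.5367,-.0822,0])
for z in (.11,.12,.13,.14,.15):
  for o in (-.0125,0,.0125):
    P=b+uy*o+[0,0,z]
    p=K@(T[:3,:3]@P+T[:3,3]);p=(p[:2]/p[2]);print(z,o,((p-[220,120])*3).round(0))
"
```

```text
0.11 -0.0125 [452. 473.]
0.11 0 [442. 460.]
0.11 0.0125 [432. 447.]
0.12 -0.0125 [453. 457.]
0.12 0 [443. 444.]
0.12 0.0125 [433. 431.]
0.13 -0.0125 [454. 440.]
0.13 0 [443. 427.]
0.13 0.0125 [433. 415.]
0.14 -0.0125 [454. 424.]
0.14 0 [444. 411.]
0.14 0.0125 [434. 398.]
0.15 -0.0125 [455. 407.]
0.15 0 [445. 394.]
0.15 0.0125 [434. 382.]
```

Tip is about 14 to 19 mm above the reported TCP, so TCP z = 0.067 puts it at about 83 mm: under the bead and above the uprights.

```bash

python3 -m creep '[[[12,0,-4],0,1],[[25,0,-4],0,1],[[38,0,-4],0,1],[[51,0,-4],0,1],[[51,0,-4],0,1]]'
python3 -c "
from h import *
look('s10');go(4,.05,.067)"
```

```text
time: 7.73
tcp_pos: [0.5352, -0.0866, 0.0662]
ee_rot: [91.7, 89.9, 170.8]
contact_force: [-0.5, -0.5, -0.3]
gripper_width: 0.005
shift mm [  0.2   0.4 -11.8] turn 0.001 pos [ 0.5356 -0.0868  0.0672] t 7.78 F [-0.1 -0.3  0.3]
```

View pics/s10.png

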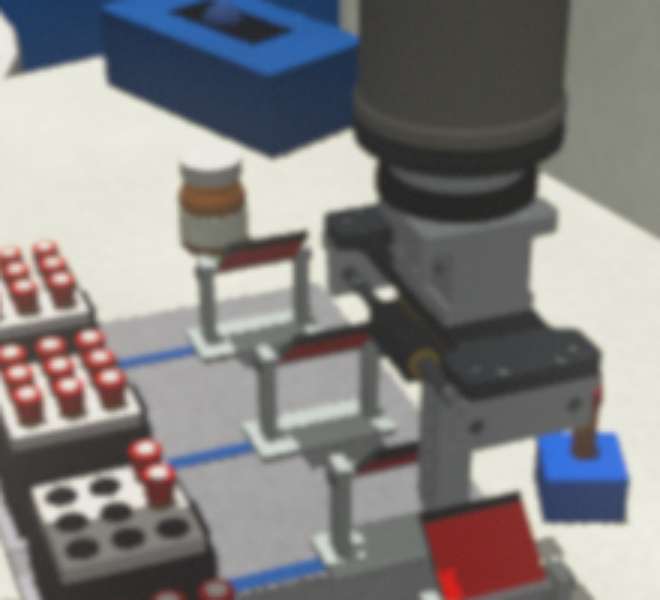

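The finger is in the gap, in front of tag 3 and behind tag 4, with no contact. Pushing tag 4 toward −y.

```bash

python3 -m creep '[[[0,0,-5],0,1],[[0,0,-10],0,1],[[0,0,-15],0,1],[[0,0,-20],0,1],[[0,0,-25],0,1]]'
python3 -m creep '[[[0,0,-5],0,1],[[0,0,-10],0,1],[[0,0,-15],0,1],[[0,0,-20],0,1],[[0,0,-20],0,1]]'
python3 -c "
from h import *
look('s11');go(4,.002,.067)"
```

```text
time: 8.2
tcp_pos: [0.5311, -0.1125, 0.0677]
ee_rot: [-79.1, 89.9, -0.0]
contact_force: [-0.4, 0.5, 0.0]
gripper_width: 0.004
time: 8.62
tcp_pos: [0.5265, -0.1329, 0.0669]
ee_rot: [160.0, 90.0, -121.0]
contact_force: [-0.2, -0.5, 0.5]
gripper_width: 0.008
shift mm [ -0.2   0.2 -13.5] turn -0.001 pos [ 0.5267 -0.1322  0.0668] t 8.67 F [0.  0.3 0.8]
```

View pics/s11.png

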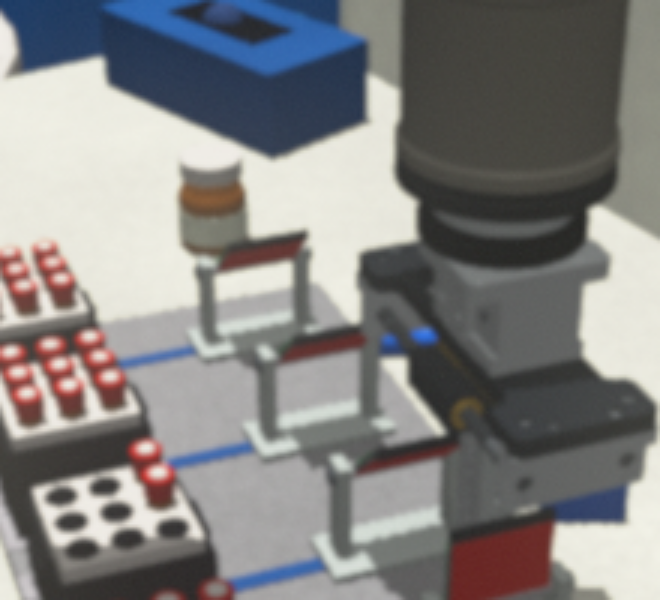

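Tag 4 is almost upright, with no force. Finishing.

```bash

python3 -m creep '[[[0,0,-4],0,1],[[0,0,-8],0,1],[[0,0,-12],0,1],[[0,0,-13],0,1],[[0,0,-13],0,1]]'
python3 -c "
from h import *
look('s12');go(4,.0625,.067)"
```

```text
time: 9.08
tcp_pos: [0.5243, -0.1447, 0.0669]
ee_rot: [152.8, 90.0, -128.2]
contact_force: [0.4, -0.2, 0.2]
gripper_width: 0.005
shift mm [-0.1  0.3 59.4] turn -0.0 pos [ 0.5244 -0.1444  0.0669] t 9.13 F [0.5 0.8 0.1]
```

View pics/s12.png

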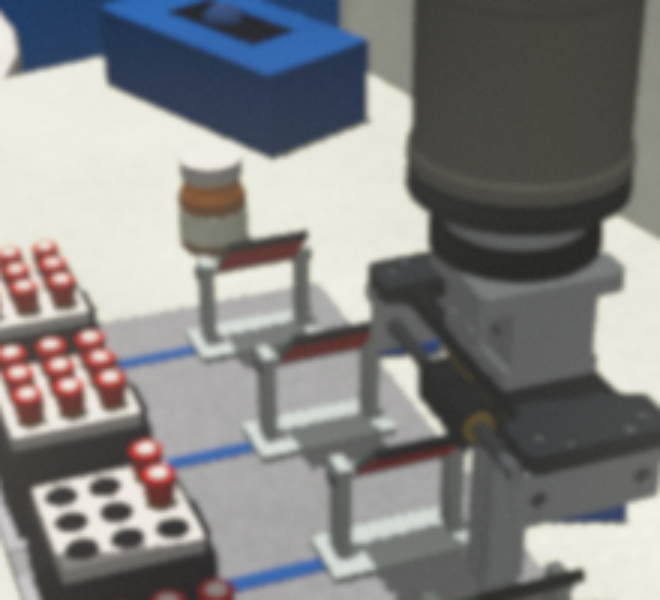

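Tag 4 flipped (edge at zoom (550,585)). Now backing through the gap at the same height to push tag 3 toward +y.

```bash

python3 -m creep '[[[0,0,12],0,1],[[0,0,26],0,1],[[0,0,40],0,1],[[0,0,52],0,1],[[0,0,60],0,1]]'
python3 -m creep '[[[0,0,5],0,1],[[0,0,10],0,1],[[0,0,15],0,1],[[0,0,20],0,1],[[0,0,25],0,1]]'
python3 -m creep '[[[0,0,5],0,1],[[0,0,10],0,1],[[0,0,15],0,1],[[0,0,20],0,1],[[0,0,20],0,1]]'
python3 -c "
from h import *
look('s13');go(3,-.003,.067)"
```

```text
time: 9.55
tcp_pos: [0.5362, -0.0832, 0.0668]
ee_rot: [13.9, 90.0, 93.0]
contact_force: [0.5, 1.0, 0.3]
gripper_width: 0.004
time: 9.97
tcp_pos: [0.5406, -0.061, 0.067]
ee_rot: [-131.4, 90.0, -52.4]
contact_force: [-0.5, -0.1, 1.3]
gripper_width: 0.009
time: 10.38
tcp_pos: [0.5445, -0.0399, 0.0668]
ee_rot: [23.2, 90.0, 102.3]
contact_force: [0.3, 0.8, -0.8]
gripper_width: 0.01
shift mm [-0.2 -0.1 12.9] turn 0.001 pos [ 0.5444 -0.0406  0.0668] t 10.43 F [ 0.3  0.2 -0.1]
```

View pics/s13.png

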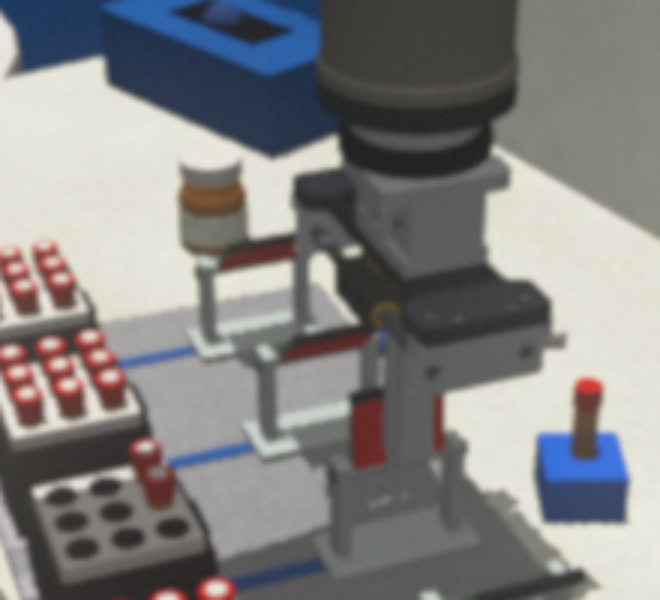

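Tag 3 is nearly upright, with its red face toward the camera. Finishing the push.

```bash

python3 -m creep '[[[0,0,4],0,1],[[0,0,8],0,1],[[0,0,12],0,1],[[0,0,13],0,1],[[0,0,13],0,1]]'
python3 -c "
from h import *
look('s14');go(3,-.003,.067)"
```

```text
time: 10.85
tcp_pos: [0.5468, -0.028, 0.0669]
ee_rot: [42.8, 90.0, 121.9]
contact_force: [-0.6, -0.1, -0.6]
gripper_width: 0.006
shift mm [-0.1 -0.1  0.4] turn 0.0 pos [ 0.5468 -0.0283  0.0669] t 10.9 F [ 0.1  0.1 -0.3]
```

View pics/s14.png

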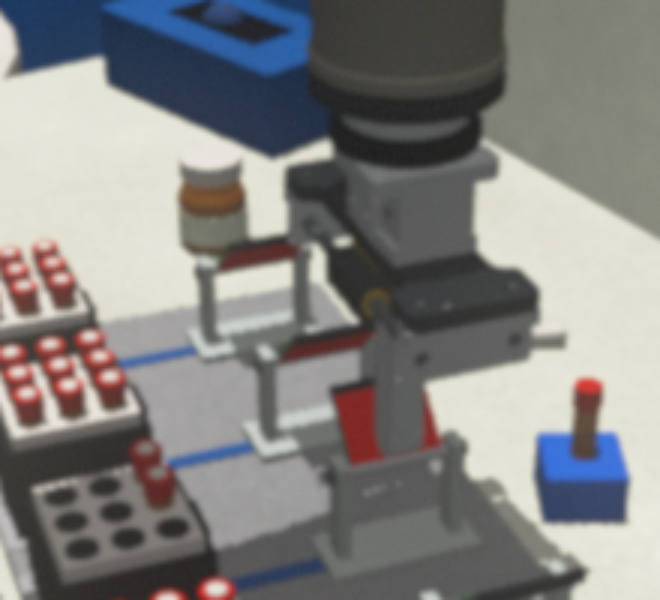

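Tag 3 has fallen to red-up. Retreating up and away for a final look.

```bash

python3 -m creep '[[[-8,0,-10],0,1],[[-40,0,-12],0,1],[[-80,0,-12],0,1],[[-115,0,-12],0,1],[[-140,0,-12],0,1]]'
python3 -m creep '[[[0,0,35],0,1],[[0,0,70],0,1],[[0,0,105],0,1],[[0,0,140],0,1],[[0,0,175],0,1]]'
python3 -m creep '[[[0,15,35],0,1],[[0,30,70],0,1],[[0,45,105],0,1],[[0,60,140],0,1],[[0,75,175],0,1]]'
python3 -m creep '[[[0,20,35],0,1],[[0,40,70],0,1],[[0,60,105],0,1],[[0,75,130],0,1],[[0,75,130],0,1]]'
python3 -c "
from h import *
cv2.imwrite('pics/t15.png',read_camera('top')[:,:,::-1]);cv2.imwrite('pics/s15.png',read_camera('side')[:,:,::-1])
go(3,0,.1)"
```

```text
time: 11.32
tcp_pos: [0.5449, -0.0417, 0.2107]
ee_rot: [-77.5, 89.8, 1.5]
contact_force: [0.4, -0.8, 0.4]
gripper_width: 0.001
time: 11.73
tcp_pos: [0.5779, 0.132, 0.2078]
ee_rot: [-68.9, 90.0, 10.1]
contact_force: [0.2, -0.0, 0.2]
gripper_width: 0.006
time: 12.15
tcp_pos: [0.5371, 0.3181, 0.2077]
ee_rot: [-89.8, 90.0, -10.8]
contact_force: [1.4, 0.2, 1.3]
gripper_width: 0.006
time: 12.57
tcp_pos: [0.4847, 0.4653, 0.2069]
ee_rot: [51.8, 89.9, 131.3]
contact_force: [-0.7, 0.4, 0.4]
gripper_width: 0.003
shift mm [ 107.3 -149.5 -464.7] turn 0.001 pos [0.4882 0.4596 0.207 ] t 12.67 F [ 1.1 -1.   0.9]
```

View pics/t15.png

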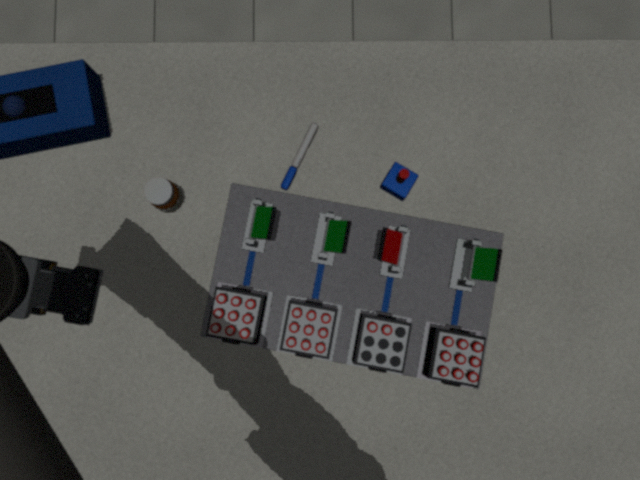

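View pics/s15.png

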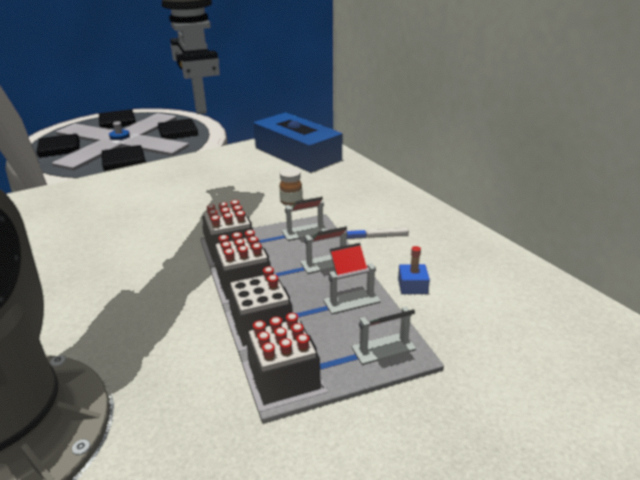

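The final views show the tags as green (261,222), green (336,236), red (393,247), green (485,264). Their buckets are full, full, part-filled, full. The jar, block and marker are at their starting pixels, and the arm is clear.

```bash
python3 -c "
from bench import order
print(order.finish_job())"
```

```text
the job is handed in; nothing more can be done
None
```

All four tags needed flipping. I pushed tags 2, 1 and 4 (counted from +y) to green, and tag 3, the part-filled bucket's, to red. I handed the job in at about 12.7 s of the 51 s allowed.

**Last checks:** Top and side pictures show green, green, red, green, in line with full, full, part-filled, full. The jar, tube block and marker are where they started, and the arm is clear of everything.

**Tip height disagreed:** In the side view the fingertips stood about 15–20 mm higher than the stated tool geometry puts them. I did not correct for this early enough.

**Force spike:** During the push on tag 1, one reading showed about 77 N on the wrist. This is under the 120 N limit, but readings come only at the end of each move, so the true peak is not known. The likely cause is the tip riding on the bead. The tag still flipped. I worked about 12 mm lower for tags 4 and 3, and every reading there stayed under about 2 N.

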